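# Unclamp the engraved block and register it on the proofing bed

## Robot

A 7-joint arm with a two-finger parallel gripper is mounted at the origin on the work surface. World frame = base frame: x ahead of the robot, y to its left, z up, the work surface at z = 0. Lengths are in m, angles in rad, forces in N, time in s.
With the tool pointing down it reaches from about 0.35 to 0.9 m from the base axis. Payload 7.2 kg.
Tool frame: the origin (TCP) lies midway between the tips of the shut fingers; the grasp point (between the pads) lies behind it (arm.grip_point_offset is the z of the grasp point in the tool frame, in m); z points along the fingers, y is the line along which they close (so a half turn about z gives the same grasp; the last joint's range is limited). The gripper opens to 88 mm and grips with 3 to 60 N. Pads are 20 mm wide; open, the fingers measure 115 mm over their backs; the gripper's body (75 mm by 178 mm) begins 61 mm behind the grasp point.
Start: joints at [1.176, 0.411, -0.013, 1.596, 0.006, 1.134, -0.082], TCP at [0.201, -0.592, 0.186] pointing down, gripper open.
Joint ranges: [-2.95, 2.95], [-0.29, 1.99], [-1.47, 1.44], [0.14, 2.54], [-1.03, 4.17], [0.13, 1.85], [-2.86, 2.86]. Speed limits (rad/s): [2.39, 2.39, 3.01, 3.01, 3.14, 3.14, 3.14].

## Interface

Orientations are given as a rotation vector (axis times angle).
In Python, from bench import arm gives the robot as it stands.
- The arm moves only by the tool steer_hand, called after ">>>" as name([rows], argument=value, ...), one row to a line, values as JSON. Schema: {"type":"object","properties":{"plan":{"type":"array","items":{"type":"object","properties":{"d":{"type":"array","items":{"type":"number"},"minItems":3,"maxItems":3},"rz":{"type":"number"},"aperture":{"type":"number"}},"additionalProperties":false,"required":["aperture"]},"minItems":1,"maxItems":10},"grip_n":{"type":"number"},"only":{"type":"string"},"quiet":{"type":"boolean"},"lines":{"type":"string"}},"required":["plan"],"additionalProperties":false}. plan is a list of rows, 1 to 10 of them, each an object with the fields d (a list: dx, dy, dz in parts of the range, where 1.0 means 0.6 m), rz (a turn about the tool's z in normalised numbers (1 is pi rad)), aperture (the opening from 0.0 (shut) to 1.0 (fully open)); a field left out counts as zero (the opening has to be given); each row is the pose to reach, as a shift and turn from the pose commanded when the call began, along the tool's axes at that moment; what a row does not reach only later rows make up. A row lasts 1/10 s, in which the tool goes at most 0.05 m and 0.15 rad, less where a joint would pass 70% of its speed; a pose out of reach is approached as far as the arm can. The fingers move at their own pace and stop on an object; grip_n is the grip in N (left out, the last holds). Time passes only in rows, so rows that do not move let the fingers close. The tool returns the time, the measured TCP pose, the force, the opening and the grip force at its end. only (a regular expression) keeps the lines of the reply that match it, lines (a string "A,B") keeps lines A to B, and quiet returns only ok. Shift and turn numbers lie between -1 and 1, and a call with a number outside is refused. Input that does not fit is refused with a message, and nothing moves.
- arm.observe(): the state, without advancing time (a new reading comes with each control period).
- arm.read_camera(name): name is "side" or "top" or "wrist"; returns the picture (480x640x3 uint8, blue, green, red); there is no depth.
- arm.get_calibration(name): a dict with "mtx" (3x3 intrinsics, pixels), "pose" (4x4, takes a point from camera to world coordinates); the wrist camera has in their place "hand_eye" (4x4, takes a point from camera to tool coordinates, whose origin is the TCP and whose axes are the flange's). Camera axes: x right, y up, looking along -z (the intrinsics and any distortion apply to the point x, -y, -z); pixel columns grow to the right and rows downward; lengths in m; the calibration is good to about 2 mm. The wrist camera is an equidistant fisheye: a pixel r from the principal point sees the ray r / f radians off the axis. A picture is of the moment at which its call begins: read the wrist's pose just before it. get_calibration takes no time and is no camera call.
- arm.job_done(): hands the job in; it is judged then, once.
The state is a dict: "t": time; "joint_pos": joint angles; "joint_vel": joint speeds; "effort": joint torques, N m; "ee_pos": TCP position; "ee_rot": TCP orientation; "contact_force": force on the tool from outside, world axes, zero at the start; "moment": the same for the moment, N m; "grip_width": opening from 0.0 (shut) to 1.0 (fully open); "finger_force": force on a finger pad.
Only numpy, scipy, OpenCV 4.12 (cv2) and the standard library are available. Lean on these libraries where they do the work, as an engineer would, in place of code of your own. Each camera call takes 0.05 s, during which the arm holds its last target. There are 200 camera calls.

## Task

Throw the red-handled toggle clamp fully open, leaving the copper-faced block where it is until the clamp has snapped back, then draw the block out from under the fixed steel lip and set it down on the steel proofing bed without dropping it. Ease it gently, copper up, into the bed's brass corner until its long side is flush against the long brass stop and its end is home against the short one, let go, and leave the clamp open and the other things on the table undisturbed.

Things in the scene. Friction and masses are not known exactly. Their poses are not given: they have to be found in the camera images.
- fixture: Black engraving board, fixed, 300 (x) x 150 (y) x 18 mm high, origin at the centre of its underside, z up. On it along its x axis: a dark steel lip at the -x end, a steel toggle clamp towards the +x end, the block between. The block starts on the board's top with its centre at x = -45, y = 0 mm, long side along x; the clamp's foot (6 mm high, 50 mm wide) starts at x = 12 mm: 17 mm of free travel.
- lip_edge (a point): Middle of the lower front edge of the fixed steel lip: fixture x = -78, y = 0, z = 44 mm; axes as the fixture's. The lip (34 mm wide in y, 7 mm thick, on a post behind it up to z = 51 mm) covers the last 7 mm of the block with 3 mm of air above it, so the block cannot be lifted before it has been slid at least 9 mm towards the fixture's +x.
- clamp (a joint): Hinge of the one-piece toggle clamp about the fixture's y axis, rad. 0 = clamped: handle upright, arm level towards -x, pad on the block. Grows as the handle is pushed to the fixture's +x; the arm rises with it. A spring resists up to 0.8 (about 10 N at 80 mm above the pivot, fading to 0); past 0.8 it throws the clamp to its stop at 1.9. Sooner, it snaps shut.
- clamp_pivot (a point): Hinge point of the clamp, fixed: fixture x = 35, y = 0, z = 68 mm; axes as the fixture's. Steel cheeks 30 mm wide (y), 34 mm long (x) stand around it up to z = 68 mm.
- clamp_handle (a point): Top end of the clamp's red handle, 102 mm from the pivot, z along the handle. The red grip is 18 mm (x) x 24 mm (y) in section and covers 32 to 102 mm from the pivot. Clamped, the space on its -x side is free above the level arm (arm and nut reach 12 mm above the pivot's height), so closed fingers fit there to push it.
- clamp_pad (a point): Centre of the underside of the clamp's rubber pad (16 mm across), 55 mm from the pivot along the arm and 27 mm below it. Fully open, the arm leans back past vertical and the pad is over the clamp's foot, clear of the block.
- block: The workpiece: engraved copper plate mounted on a wooden block, loose, 80 (x, long side) x 50 (y) x 23 mm high, 0.13 to 0.25 kg, origin at the centre of its underside, z up through the copper face. Grasp it across its 50 mm from above.
- bed: Steel proofing bed, fixed, 190 (x) x 160 (y) x 12 mm high, origin at the centre of its underside, z up. Two brass stops 8 mm high on it: the short end stop (120 mm along y), inner face at x = 70 mm; the long side stop (150 mm along x), inner face at y = 55 mm. The block goes with its long side along the bed's x, either way round: home, its centre is at x = 30, y = 30 mm.
- bed_corner (a point): Inner corner of the two brass stops, on the bed's top (bed x = 70, y = 55, z = 12 mm); axes as the bed's.
- ink_jar: Amber ink jar, bystander, 52 mm across, 70 mm high, origin under its centre.
- tin: Flat metal tin, bystander, 64 mm across, 26 mm high, origin under its centre.
- water: Green bottle, bystander, 66 mm across, 200 mm high, origin under its centre.
- graver: Graver with a handle, bystander, 130 mm long, lying along its x axis.
- brush: Brush, bystander, 170 mm long, lying along its x axis.
- spare: Spare block with a grey metal face, bystander, 70 x 50 x 23 mm, origin under its centre.
- cup: White cup, bystander, 72 mm across, 85 mm high, origin under its centre.

How it is judged:
By the outcome, as a careful person would: the job done as asked, in the order asked, and still so for the second after the job is handed in, with the robot touching nothing.
It also fails if it takes over 64 s, if anything falls off the work surface, if the arm or the gripper's body presses on something with over 40 N, if the wrist force passes 120 N, or if a joint passes its speed limit or range.

## Working session

There is one attempt and no reset: what is moved stays moved. The work goes in short steps, Python scripts to look and compute and a tool call to move; the robot and the scene stay as the last step left them, time stands still between calls to the robot, and variables do not carry over. Pictures are saved under pics/ and viewed, at most 10 in all, crops included, and the job is handed in when it is done.

```bash
ls; mkdir -p pics
```

Run:
```python
from bench import arm
import cv2,numpy as np
np.set_printoptions(precision=4,suppress=True)
for n in("side","top","wrist"):
    c=arm.get_calibration(n); print(n,c)
for n in("side","top"):
    cv2.imwrite(f"pics/{n}0.png",arm.read_camera(n))
print(arm.observe(),arm.grip_point_offset)
```

```text
bench.py
pics
side {'mtx': array([[437.8547,   0.    , 319.2485],
       [  0.    , 437.8547, 239.7615],
       [  0.    ,   0.    ,   1.    ]]), 'pose': array([[-0.9986,  0.0158, -0.0506,  0.5397],
       [-0.0511, -0.5385,  0.8411,  0.7539],
       [-0.0139,  0.8425,  0.5386,  0.6253],
       [ 0.    ,  0.    ,  0.    ,  1.    ]])}
top {'mtx': array([[611.6502,   0.    , 317.2238],
       [  0.    , 611.6502, 239.1724],
       [  0.    ,   0.    ,   1.    ]]), 'pose': array([[-0.0046,  0.9935, -0.1139,  0.4426],
       [-0.9997, -0.0071, -0.0217, -0.0075],
       [-0.0223,  0.1138,  0.9933,  1.4044],
       [ 0.    ,  0.    ,  0.    ,  1.    ]])}
wrist {'mtx': array([[371.6483,   0.    , 322.5187],
       [  0.    , 371.6483, 235.9746],
       [  0.    ,   0.    ,   1.    ]]), 'hand_eye': array([[ 0.0003,  0.9694,  0.2455,  0.0672],
       [ 1.    , -0.0001, -0.0005,  0.0001],
       [-0.0004,  0.2455, -0.9694, -0.1989],
       [ 0.    ,  0.    ,  0.    ,  1.    ]])}
{'t': 0.1, 'joint_pos': array([ 1.1758,  0.4118, -0.0127,  1.5969,  0.0056,  1.1343, -0.0822]), 'joint_vel': array([-0.0002, -0.0033,  0.0001, -0.0029,  0.0005,  0.0015,  0.0015]), 'effort': array([  0.0038, -58.9097,   0.6441, -29.1707,  -0.0538,   0.0145,
         0.    ]), 'ee_pos': array([ 0.2004, -0.5915,  0.1851]), 'ee_rot': array([-3.0984, -0.5109,  0.0006]), 'contact_force': array([-0.6544,  0.0017, -0.2312]), 'moment': array([0.016 , 0.0527, 0.0031]), 'finger_force': 0.0, 'grip_width': 1.0019418484659515} -0.0187
```

View pics/top0.png

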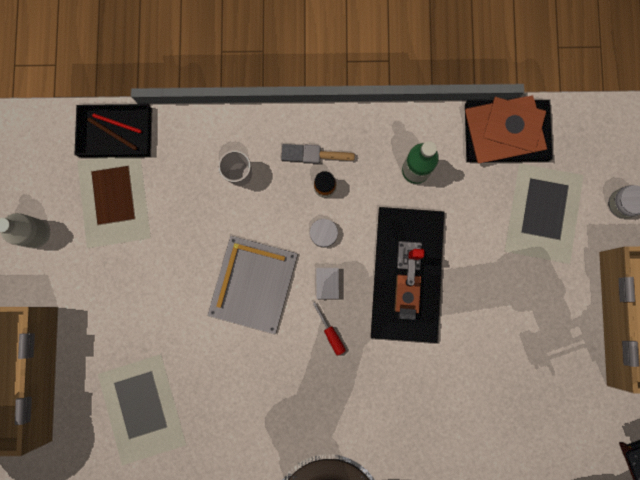

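View pics/side0.png

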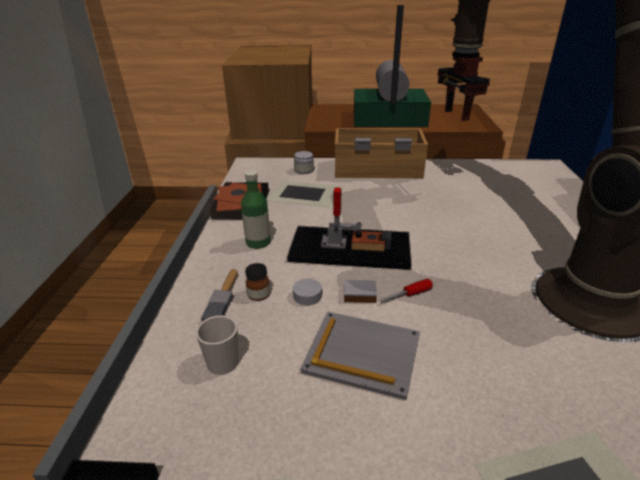

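The top view shows the fixture at about (408,275) and the bed at about (255,284), with the long stop on the left and the short stop on top. Both x axes point up in the image, towards world +x. The side view shows the clamp upright with its red grip at (337,202). Next I measure both.

Create h.py:
```python
from bench import arm
import cv2,numpy as np
from scipy.spatial.transform import Rotation as R
np.set_printoptions(precision=4,suppress=True)
def rays(n,px,st=None):
    c=arm.get_calibration(n);K=c["mtx"];px=np.atleast_2d(px).astype(float)
    u=(px[:,0]-K[0,2])/K[0,0];v=(px[:,1]-K[1,2])/K[1,1]
    if n=="wrist":
        r=np.hypot(u,v)+1e-12;s=np.sin(r)/r
        d=np.c_[u*s,-v*s,-np.cos(r)]
        T=np.eye(4);T[:3,:3]=R.from_rotvec(st["ee_rot"]).as_matrix();T[:3,3]=st["ee_pos"]
        P=T@c["hand_eye"]
    else:
        d=np.c_[u,-v,-np.ones(len(u))];P=c["pose"]
    return P[:3,3],d@P[:3,:3].T
def plane(n,px,z,st=None):
    o,d=rays(n,px,st);return (o+d*((z-o[2])/d[:,2])[:,None])[:,:2]
def proj(n,p,st=None):
    c=arm.get_calibration(n);K=c["mtx"]
    if n=="wrist":
        T=np.eye(4);T[:3,:3]=R.from_rotvec(st["ee_rot"]).as_matrix();T[:3,3]=st["ee_pos"];P=T@c["hand_eye"]
    else:P=c["pose"]
    q=np.linalg.inv(P)@np.r_[p,1];x,y,z=q[0],-q[1],-q[2]
    if n=="wrist":
        r=np.hypot(x,y);t=np.arctan2(r,z);return K[:2,2]+K[0,0]*t/r*np.r_[x,y]
    return K[:2,2]+K[0,0]*np.r_[x,y]/z
def big(mask,box):
    m=np.zeros_like(mask);x0,y0,x1,y1=box;m[y0:y1,x0:x1]=mask[y0:y1,x0:x1]
    m=cv2.morphologyEx(m,cv2.MORPH_CLOSE,np.ones((3,3)))
    cs,_=cv2.findContours(m,cv2.RETR_EXTERNAL,cv2.CHAIN_APPROX_NONE)
    return max(cs,key=cv2.contourArea)[:,0,:]
def rect(w):  # centre, size mm, long-axis direction angle
    (c,s,a)=cv2.minAreaRect((w*1000).astype(np.float32))
    if s[0]<s[1]: s=s[::-1];a+=90
    return np.array(c)/1000,np.array(s),a%180
```

Create m1.py:
```python
from h import *
im=cv2.imread("pics/top0.png");hsv=cv2.cvtColor(im,cv2.COLOR_BGR2HSV)
V=hsv[...,2];S=hsv[...,1];H=hsv[...,0]
f=big(((V<45)*255).astype(np.uint8),(365,200,450,350))
print("fixture",rect(plane("top",f,.018)))
g=((S>120)&(H>10)&(H<30)&(V>90)).astype(np.uint8)*255
w=plane("top",big(g,(205,230,300,320)),.020); print("gold",rect(w))
b=plane("top",big(((S<60)&(V>60)&(V<165)).astype(np.uint8)*255,(200,225,305,340)),.012); print("bed",rect(b))
c=big(((H<15)&(S>100)&(V>60)).astype(np.uint8)*255,(385,265,430,325)); print("copper",rect(plane("top",c,.041)))
r=big(((H<6)&(S>180)).astype(np.uint8)*255,(400,240,435,270)); print("red",r.min(0),r.max(0))
```

```bash
python3 m1.py
```

```text
fixture (array([ 0.5212, -0.1817]), array([296.6638, 149.6644]), 175.51429748535156)
gold (array([0.5071, 0.1741]), array([148.1914, 119.9298]), 164.64266967773438)
bed (array([0.5016, 0.1695]), array([198.4588, 173.1893]), 165.19573974609375)
copper (array([ 0.4767, -0.1769]), array([81.0118, 52.7776]), 175.47384643554688)
red [409 248] [424 259]
```

Create go.py:
```python
from h import *
import sys
def go(p,yaw=None):
    s=arm.observe();M=R.from_rotvec(s["ee_rot"]).as_matrix()
    print("t",s["t"],"shift",M.T@(np.array(p)-s["ee_pos"]),end=" ")
    if yaw is not None:
        y0=np.arctan2(M[1,0],M[0,0]);print("turn",-((np.radians(yaw)-y0+np.pi)%(2*np.pi)-np.pi),end="")
    print()
if __name__=="__main__": a=[float(x) for x in sys.argv[1:]];go(a[:3],a[3] if len(a)>3 else None)
```

```bash
python3 go.py .50 -.18 .36 175.5
```

```text
t 0.1 shift [ 0.4158 -0.2938 -0.1745] turn -2.7362369644115088
```

Units first: shifts go in shares of 0.6 m and turns go in shares of pi rad. So 0.26 m is 0.4333, 0.22 m is 0.3667, -1.25 rad is -0.3979.

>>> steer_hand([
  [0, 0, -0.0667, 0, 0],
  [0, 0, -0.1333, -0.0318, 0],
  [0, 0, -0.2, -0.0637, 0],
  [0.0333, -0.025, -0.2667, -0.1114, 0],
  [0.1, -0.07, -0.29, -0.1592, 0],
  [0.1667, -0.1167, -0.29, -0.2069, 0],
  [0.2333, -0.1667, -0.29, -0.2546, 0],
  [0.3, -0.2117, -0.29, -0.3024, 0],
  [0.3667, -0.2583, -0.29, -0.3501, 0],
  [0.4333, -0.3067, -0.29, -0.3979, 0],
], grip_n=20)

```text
refused: plan[0]: [0, 0, -0.0667, 0, 0] is not of type 'object' (schema: type "object"). Nothing was moved.
```

Wrong form. The message asks for a list of objects, one for each row, so I'll send the same numbers that way.

>>> steer_hand([
  {"d":[0, 0, -0.0667], "aperture":0},
  {"d":[0, 0, -0.1333], "rz":-0.0318, "aperture":0},
  {"d":[0, 0, -0.2], "rz":-0.0637, "aperture":0},
  {"d":[0.0333, -0.025, -0.2667], "rz":-0.1114, "aperture":0},
  {"d":[0.1, -0.07, -0.29], "rz":-0.1592, "aperture":0},
  {"d":[0.1667, -0.1167, -0.29], "rz":-0.2069, "aperture":0},
  {"d":[0.2333, -0.1667, -0.29], "rz":-0.2546, "aperture":0},
  {"d":[0.3, -0.2117, -0.29], "rz":-0.3024, "aperture":0},
  {"d":[0.3667, -0.2583, -0.29], "rz":-0.3501, "aperture":0},
  {"d":[0.4333, -0.3067, -0.29], "rz":-0.3979, "aperture":0},
], grip_n=20)

```text
t: 1.1
ee_pos: [0.3884, -0.3324, 0.3597]
ee_rot: [-2.208, -2.234, 0.0]
contact_force: [0.9, 1.2, 0.8]
grip_width: 0.131
finger_force: 0.0
```

```bash
python3 go.py .50 -.18 .36 175.5
```

```text
t 1.1 shift [ 0.1511  0.1134 -0.0004] turn -1.480350637947521
```

In the tool's units: 0.151 m is 0.2517, 0.136 m is 0.2267, -1.48 rad is -0.4711.

>>> steer_hand([
  {"d":[0.025, 0.0183, 0], "rz":-0.0477, "aperture":0},
  {"d":[0.05, 0.0383, 0], "rz":-0.0955, "aperture":0},
  {"d":[0.075, 0.0567, 0], "rz":-0.1432, "aperture":0},
  {"d":[0.1, 0.075, 0], "rz":-0.191, "aperture":0},
  {"d":[0.125, 0.095, 0], "rz":-0.2387, "aperture":0},
  {"d":[0.15, 0.1133, 0], "rz":-0.2865, "aperture":0},
  {"d":[0.1767, 0.1333, 0], "rz":-0.3342, "aperture":0},
  {"d":[0.2, 0.15, 0], "rz":-0.382, "aperture":0},
  {"d":[0.2267, 0.17, 0], "rz":-0.4297, "aperture":0},
  {"d":[0.2517, 0.1883, 0], "rz":-0.4711, "aperture":0},
])

```text
t: 2.1
ee_pos: [0.5001, -0.1818, 0.3595]
ee_rot: [-0.124, -3.139, -0.0]
contact_force: [0.0, -0.7, -0.6]
grip_width: 0.005
finger_force: 0.0
```

>>> steer_hand([
  {"aperture":0},
  {"aperture":0},
])

```text
t: 2.3
ee_pos: [0.4995, -0.1829, 0.3595]
ee_rot: [-0.138, -3.138, 0.0]
contact_force: [-0.6, -0.4, -0.2]
grip_width: 0.007
finger_force: 0.0
```

Run:
```python
from h import *
s=arm.observe();im=arm.read_camera("wrist");cv2.imwrite("pics/w1.png",im);np.save("w1.npy",np.r_[s["ee_pos"],s["ee_rot"]]);print(s["ee_pos"],s["ee_rot"],s["contact_force"])
```

```text
[ 0.4995 -0.1829  0.3595] [-0.1384 -3.1377  0.    ] [-0.6428 -0.3595 -0.1948]
```

View pics/w1.png

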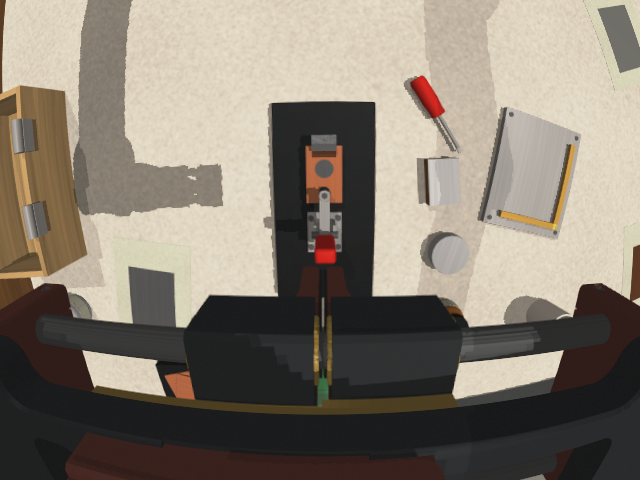

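The wrist view shows the copper face at (323,178), the clamp's red grip at (325,248) and the bed with its stops at (530,175). I'll refine the poses from this picture.

Create m2.py:
```python
from h import *
a=np.load("w1.npy");s=dict(ee_pos=a[:3],ee_rot=a[3:])
im=cv2.imread("pics/w1.png");hsv=cv2.cvtColor(im,cv2.COLOR_BGR2HSV);H,S,V=[hsv[...,i] for i in range(3)]
g=((S>130)&(H>12)&(H<30)&(V>120)).astype(np.uint8)*255
w=plane("wrist",big(g,(485,100,590,245)),.020,s);print("gold",rect(w))
b=plane("wrist",big(((S<45)&(V>70)&(V<185)).astype(np.uint8)*255,(475,100,590,245)),.012,s);print("bed",rect(b))
c=plane("wrist",big(((H<15)&(S>100)&(V>60)).astype(np.uint8)*255,(300,130,350,205)),.041,s);print("copper",rect(c))
f=((V<50)*255).astype(np.uint8)
# fixture side edges at two rows
for y in (120,150,180,210,260):
    xs=np.where(f[y,255:395])[0]+255; print(y,plane("wrist",[[xs.min(),y],[xs.max()+1,y]],.018,s).ravel())
ys=np.where(f[80:130,290])[0][0]+80; print("near edge",plane("wrist",[[290,ys],[360,ys]],.018,s))
```

```bash
python3 m2.py
```

```text
gold (array([0.5058, 0.1728]), array([148.3101, 119.9931]), 164.77517700195312)
bed (array([0.4983, 0.163 ]), array([190.5472, 171.7983]), 164.52439880371094)
copper (array([ 0.4756, -0.1795]), array([81.8323, 51.4432]), 175.37015533447266)
120 [ 0.3914 -0.2452  0.4042 -0.1001]
150 [ 0.4352 -0.2495  0.4481 -0.1021]
180 [ 0.4791 -0.2526  0.4919 -0.1067]
210 [ 0.5237 -0.256   0.5366 -0.1096]
260 [ 0.6013 -0.2622  0.6141 -0.1169]
near edge [[ 0.3693 -0.2185]
 [ 0.378  -0.1183]]
```

```bash
python3 go.py .5278 -.1822 .134 175.4
```

```text
t 2.35 shift [-0.0285  0.0039  0.2255] turn -0.00886757583489084
```

In the tool's units: 0.2255 m is 0.3758, 0.21 m is 0.35, -0.009 rad is -0.0029.

>>> steer_hand([
  {"d":[-0.0167, 0.0033, 0.05], "rz":-0.0016, "aperture":0},
  {"d":[-0.0333, 0.005, 0.1167], "rz":-0.0029, "aperture":0},
  {"d":[-0.0475, 0.0058, 0.1833], "rz":-0.0029, "aperture":0},
  {"d":[-0.0475, 0.0058, 0.25], "rz":-0.0029, "aperture":0},
  {"d":[-0.0475, 0.0058, 0.3083], "rz":-0.0029, "aperture":0},
  {"d":[-0.0475, 0.0058, 0.35], "rz":-0.0029, "aperture":0},
  {"d":[-0.0475, 0.0058, 0.3758], "rz":-0.0029, "aperture":0},
  {"d":[-0.0475, 0.0058, 0.3758], "rz":-0.0029, "aperture":0},
])

```text
t: 3.15
ee_pos: [0.5263, -0.1826, 0.1321]
ee_rot: [-0.125, -3.135, -0.001]
contact_force: [0.0, -0.4, -0.4]
grip_width: 0.004
finger_force: 0.0
```

```bash
python3 go.py .5278 -.1822 .134 175.4; python3 -c "
from h import *
s=arm.observe();cv2.imwrite('pics/w2.png',arm.read_camera('side')[120:300,220:440].repeat(3,0).repeat(3,1))"
```

```text
t 3.15 shift [-0.0014  0.0005 -0.002 ] turn 0.0005199078974382765
```

View pics/w2.png

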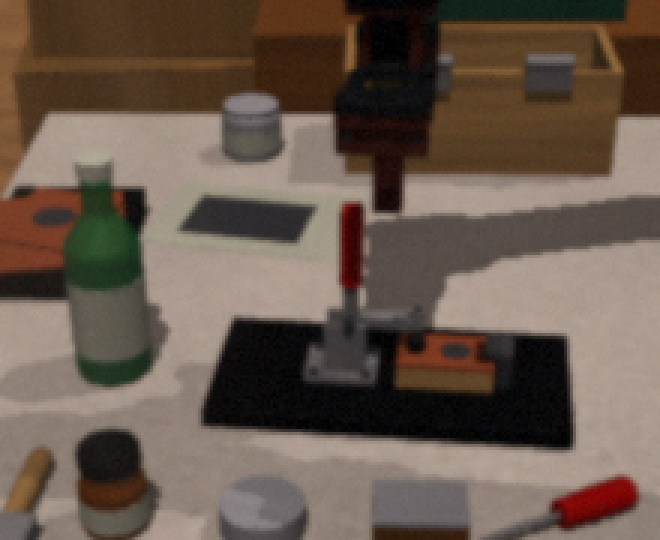

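```bash
python3 -c "
from h import *
s=arm.observe()
f=lambda p:(proj('side',np.array(p))-[220,120])*3
print(s['ee_pos'],f(s['ee_pos']),f([.5557,-.1844,.17]),f([.5557,-.1844,.068]),f([.476,-.178,.041]))
im=arm.read_camera('side');cv2.imwrite('pics/w3.png',im[150:270,270:390].repeat(4,0).repeat(4,1))"
```

```text
[ 0.5275 -0.1825  0.1337] [381.2738 246.9809] [346.3413 204.47  ] [345.6065 315.8151] [440.8926 348.9424]
```

View pics/w3.png

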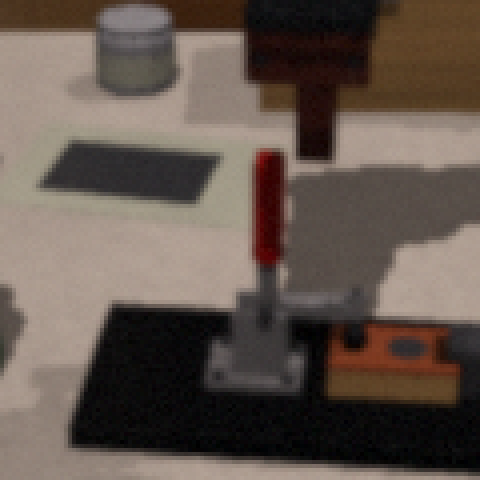

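The side view shows the fingertips at about (388,210) in the first crop, but the TCP should project to (381,247). I'll check this with the wrist camera before trusting the height.

```bash
python3 -c "
from h import *
s=arm.observe()
px=np.array([388,210])/3+[220,120]
o,d=rays('side',px);d=d[0];t=(s['ee_pos'][1]-o[1])/d[1];print('at y of tcp',o+t*d)
t=(s['ee_pos'][2]-o[2])/d[2];print('at z of tcp',o+t*d)
print(s['ee_pos'],proj('wrist',s['ee_pos'],s),proj('wrist',s['ee_pos']+[0,0,.035],s),'handle top',proj('wrist',np.array([.5557,-.1844,.17]),s),s['joint_pos'])
im=arm.read_camera('wrist');cv2.imwrite('pics/w4.png',im)"
```

```text
at y of tcp [ 0.5229 -0.1824  0.1665]
at z of tcp [ 0.5217 -0.2473  0.1347]
[ 0.5283 -0.1824  0.1347] [322.4113 263.1106] [322.3319 286.3186] handle top [322.6315 336.8606] [ 0.7114  0.4188 -0.6064  1.7874  0.2756  1.021   1.4923]
```

View pics/w4.png

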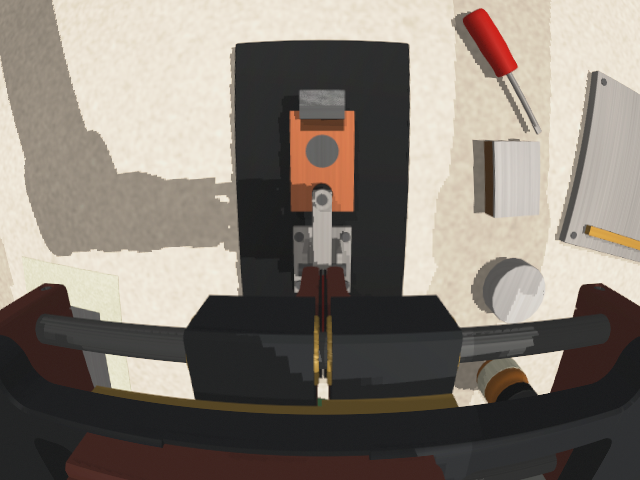

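```bash
python3 -c "
from h import *
s=arm.observe()
print(plane('wrist',[[236,150],[408,150]],.018,s),plane('wrist',[[290,112],[355,112],[355,211],[290,211]],.041,s))
for z in(.041,):
  b=np.array([.476,-.178]);e=np.array([.9968,-.08]);n=np.array([.08,.9968])
  for i,j in((-40,25),(-40,-25),(40,-25),(40,25)): print(proj('wrist',np.r_[b+e*i/1e3+n*j/1e3,z],s))
im=cv2.imread('pics/w3.png')
print(im[150:200:4,316].tolist(), im[150:200:4,290].tolist())
im=cv2.imread('pics/w4.png');print(im[255:300:4,322].tolist(),im[255:300:4,312].tolist())
"
```

```text
[[ 0.4612 -0.2516]
 [ 0.4727 -0.1044]] [[ 0.4357 -0.2005]
 [ 0.4397 -0.15  ]
 [ 0.5184 -0.1553]
 [ 0.5144 -0.2074]]
[354.9921 110.0615]
[290.7941 109.8983]
[291.5016 210.2453]
[353.7699 210.4092]
[[7, 10, 23], [12, 12, 26], [30, 33, 47], [81, 89, 104], [121, 131, 149], [129, 141, 157], [101, 109, 121], [78, 84, 92], [68, 76, 84], [67, 74, 82], [73, 76, 85], [69, 77, 86], [70, 75, 86]] [[134, 148, 161], [127, 139, 155], [128, 140, 157], [130, 140, 158], [129, 139, 157], [130, 142, 159], [125, 136, 155], [108, 118, 134], [84, 93, 107], [73, 78, 95], [67, 74, 89], [78, 84, 98], [99, 108, 125]]
[[161, 168, 176], [161, 168, 175], [151, 158, 163], [81, 84, 87], [54, 56, 58], [36, 38, 67], [25, 28, 70], [25, 27, 70], [25, 26, 70], [24, 26, 69], [23, 25, 62], [23, 25, 61]] [[75, 79, 82], [76, 79, 81], [67, 69, 71], [32, 37, 63], [32, 36, 64], [32, 37, 63], [33, 39, 64], [31, 37, 63], [31, 37, 63], [31, 37, 64], [31, 36, 63], [33, 31, 31]]
```

The cameras are consistent on position. Only the drawn fingers look shorter than the stated TCP, so I'll advance slowly and let contact decide.

In the tool's units: -0.016 m is -0.0267, -0.013 m is -0.0217.

>>> steer_hand([
  {"d":[-0.0067, 0, 0], "aperture":0},
  {"d":[-0.0117, 0, 0], "aperture":0},
  {"d":[-0.0167, 0, 0], "aperture":0},
  {"d":[-0.0217, 0, 0], "aperture":0},
  {"d":[-0.0267, 0, 0], "aperture":0},
  {"d":[-0.0267, 0, 0], "aperture":0},
])

```text
t: 3.9
ee_pos: [0.545, -0.1826, 0.1343]
ee_rot: [0.119, 3.139, 0.0]
contact_force: [-0.6, -1.0, 1.1]
grip_width: 0.004
finger_force: 0.0
```

Create red.py:
```python
from h import *
s=arm.observe();im=arm.read_camera('side');h=cv2.cvtColor(im,cv2.COLOR_BGR2HSV)
m=(((h[...,0]<6)|(h[...,0]>174))&(h[...,1]>180)&(h[...,2]>70)).astype(np.uint8)*255
c=big(m,(290,150,400,260));print('red box',c.min(0),c.max(0),rect(c/1000.)[2], s['ee_pos'],s['contact_force'])
v=im[150:225,300:400].max(2)
print(cv2.resize(v,None,fx=1,fy=1)[10:60:3,20:70:2])
```

```bash
python3 red.py
```

```text
red box [335 214] [339 215] 0.0 [ 0.545  -0.1826  0.1343] [-0.5532 -0.9609  1.0987]
[[171 125  36  36  32  34  31  34  36  30  31  29  33  37  38  37  37  57
   89  96  94  95  96  96  93]
 [148 123  28  19  21  22  25  23  24  17  24  23  25  21  24  20  29  66
   95  97  94  96  97  94  94]
 [144 120  40  31  31  36  39  38  33  34  34  36  32  35  38  24  25  59
   87  86  83  89  87  86  88]
 [145 124  63  60  58  51  50  46  37  36  39  37  40  38  38  42  41  67
   87  86  90  89  90  86  87]
 [141 142 144 143 144 142 138 118  51  29  32  31  25  51  82  80  82  83
   85  84  83  82  81  81  84]
 [141 146 144 143 147 145 145 123  50  37  32  35  34  55  81  82  85  86
   82  83  85  84  83  86  85]
 [144 147 145 147 145 145 146 136  78  35  34  36  34  81 129 131 126 125
  127 129 130 127 131 127 129]
 [164 167 166 167 168 163 152 147  84  28  29  31  36  96 148 149 160 162
  164 168 164 162 163 166 166]
 [165 168 166 171 173 174 172 167  96  21  23  20  27 110 171 173 171 173
  170 174 173 171 174 172 174]
 [145 152 152 161 161 159 161 130  58  27  24  27  31 116 174 173 172 173
  170 175 170 171 173 175 175]
 [ 48  52  96 155 160 160 150  76  49  45  57 127 138 159 169 171 168 163
  162 160 163 163 163 161 163]
 [ 47  84 154 161 163 160 143  65  54  52  65 119 123  97  93  94  93  87
   88  86  87  85  89  86  87]
 [ 65 146 163 162 161 161 142  63  51  54  59  83  85  84  84  85  85  86
   83  83  86  86  84  88  85]
 [134 164 163 160 158 162 143  64  55  56  65  79  86  85  84  85  84  86
   88  86  87  86  85  88  87]
 [159 161 162 161 165 164 144  61  56  54  61  83  87  85  85  84  85  88
   85  88  86  86  86  89  88]
 [160 157 162 162 166 164 146  66  53  56  60  81  87  90  87  86  89  84
   86  85  86  86  85  87  84]
 [173 176 175 174 172 169 150  65  53  55  66  84  86  88  86  89  88  87
   89  86  89  84  86  91  91]]
```

No contact and no handle motion: the finger is passing just above the handle top, so the real fingertips sit about 34 mm behind the nominal TCP. I'll back off, go lower and push again.

In the tool's units: 0.034 m is 0.0567, 0.022 m is 0.0367.

>>> steer_hand([
  {"d":[0.0167, 0, 0], "aperture":0},
  {"d":[0.0367, 0, 0], "aperture":0},
  {"d":[0.0367, 0, 0.0167], "aperture":0},
  {"d":[0.0367, 0, 0.0367], "aperture":0},
  {"d":[0.0367, 0, 0.0567], "aperture":0},
  {"d":[0.0367, 0, 0.0567], "aperture":0},
])

```text
t: 4.55
ee_pos: [0.5213, -0.1807, 0.098]
ee_rot: [-0.119, -3.136, -0.002]
contact_force: [0.3, -0.1, -0.7]
grip_width: 0.004
finger_force: 0.0
```

>>> steer_hand([
  {"d":[-0.0067, 0, 0], "aperture":0},
  {"d":[-0.0133, 0, 0], "aperture":0},
  {"d":[-0.02, 0, 0], "aperture":0},
  {"d":[-0.0267, 0, 0], "aperture":0},
  {"d":[-0.0267, 0, 0], "aperture":0},
])

```text
t: 5.05
ee_pos: [0.5361, -0.182, 0.1003]
ee_rot: [-0.119, -3.133, 0.0]
contact_force: [-11.5, 0.9, 10.0]
grip_width: 0.003
finger_force: 5.9
```

```bash
sed -i '/^v=/,$d' red.py
```

Add to red.py:
```python
if len(__import__('sys').argv)>1: cv2.imwrite(f'pics/{__import__("sys").argv[1]}.png',im[150:270,270:390].repeat(4,0).repeat(4,1))
```

```bash
python3 red.py w5
```

```text
Traceback (most recent call last):
  File "red.py", line 4, in <module>
    c=big(m,(290,150,400,260));print('red box',c.min(0),c.max(0),rect(c/1000.)[2], s['ee_pos'],s['contact_force'])
  File "h.py", line 31, in big
    return max(cs,key=cv2.contourArea)[:,0,:]
           ~~~^^^^^^^^^^^^^^^^^^^^^^^^
ValueError: max() iterable argument is empty
```

```bash
sed -i 's/&(h\[...,1\]>180)&(h\[...,2\]>70)/\&(h[...,1]>190)\&(h[...,2]>38)/' red.py; python3 red.py w5
```

```text
red box [334 189] [340 215] 90.0 [ 0.5358 -0.182   0.1003] [-11.3423   1.1339   9.1488]
```

View pics/w5.png

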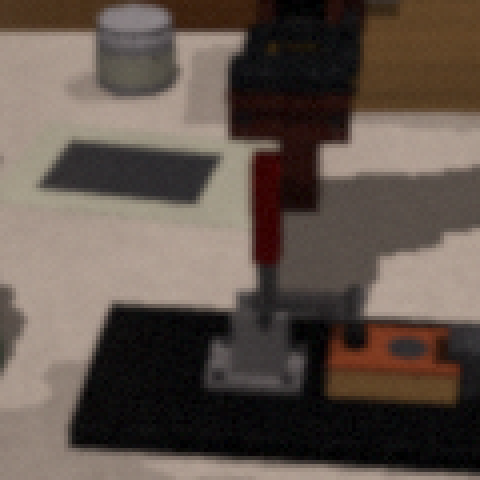

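The fingertips now bear on the grip (crop row ~210 beside the red handle), with the body just clear of the handle top. Continuing the push.

In the tool's units: -0.02 m is -0.0333, -0.016 m is -0.0267.

>>> steer_hand([
  {"d":[-0.0067, 0, 0], "aperture":0},
  {"d":[-0.0133, 0, 0], "aperture":0},
  {"d":[-0.02, 0, 0], "aperture":0},
  {"d":[-0.0267, 0, 0], "aperture":0},
  {"d":[-0.0333, 0, 0], "aperture":0},
  {"d":[-0.0333, 0, 0], "aperture":0},
])

```text
t: 5.75
ee_pos: [0.5559, -0.1836, 0.0997]
ee_rot: [-0.119, -3.133, 0.0]
contact_force: [-8.9, 1.4, 3.9]
grip_width: 0.006
finger_force: 4.7
```

```bash
python3 red.py
```

```text
red box [322 190] [334 215] 69.14553833007812 [ 0.5559 -0.1836  0.0997] [-8.905   1.417   3.8503]
```

In the tool's units: -0.034 m is -0.0567, -0.03 m is -0.05.

>>> steer_hand([
  {"d":[-0.0083, 0, 0], "aperture":0},
  {"d":[-0.0167, 0, 0], "aperture":0},
  {"d":[-0.025, 0, 0], "aperture":0},
  {"d":[-0.0333, 0, 0], "aperture":0},
  {"d":[-0.0417, 0, 0], "aperture":0},
  {"d":[-0.05, 0, 0], "aperture":0},
  {"d":[-0.0567, 0, 0], "aperture":0},
  {"d":[-0.0567, 0, 0], "aperture":0},
])

```text
t: 6.6
ee_pos: [0.5932, -0.1862, 0.1005]
ee_rot: [0.119, 3.139, 0.0]
contact_force: [-0.9, 0.7, 0.3]
grip_width: 0.003
finger_force: 0.4
```

```bash
python3 red.py
```

```text
red box [308 195] [329 218] 47.290611267089844 [ 0.5932 -0.1862  0.1005] [-0.8736  0.7341  0.3002]
```

In the tool's units: -0.014 m is -0.0233, -0.01 m is -0.0167.

>>> steer_hand([
  {"d":[-0.0083, 0, 0], "aperture":0},
  {"d":[-0.0167, 0, 0], "aperture":0},
  {"d":[-0.0233, 0, 0], "aperture":0},
  {"d":[-0.0233, 0, 0], "aperture":0},
])

```text
t: 7.05
ee_pos: [0.6075, -0.1872, 0.1005]
ee_rot: [0.119, 3.138, 0.0]
contact_force: [-0.1, -0.0, 0.1]
grip_width: 0.006
finger_force: 0.0
```

```bash
python3 red.py
```

```text
red box [301 205] [325 221] 31.4295654296875 [ 0.6075 -0.1872  0.1005] [-0.1392 -0.0174  0.1064]
```

In the tool's units: -0.18 m is -0.3, -0.17 m is -0.2833.

>>> steer_hand([
  {"d":[0, 0, -0.0333], "aperture":0},
  {"d":[0, 0, -0.1], "aperture":0},
  {"d":[0, 0, -0.1667], "aperture":0},
  {"d":[0, 0, -0.2333], "aperture":0.5},
  {"d":[0, 0, -0.2833], "aperture":1},
  {"d":[0, 0, -0.3], "aperture":1},
  {"d":[0, 0, -0.3], "aperture":1},
])

```text
t: 7.8
ee_pos: [0.607, -0.1874, 0.2816]
ee_rot: [0.119, 3.137, -0.001]
contact_force: [0.6, -0.1, -0.7]
grip_width: 0.33
finger_force: 0.0
```

```bash
python3 red.py w6; python3 go.py .471 -.1775 .12 175.4
```

```text
red box [297 225] [324 239] 166.75948333740234 [ 0.607  -0.1874  0.2816] [ 0.5686 -0.0953 -0.7045]
t 7.85 shift [ 0.1356 -0.0004  0.1598] turn 0.0045306923668593235
```

View pics/w6.png

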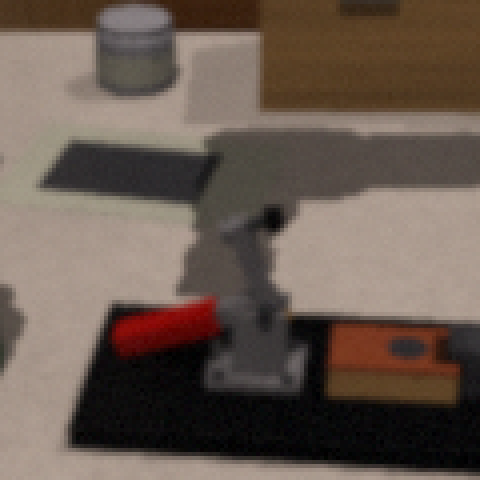

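The clamp is fully open: the red handle lies back at crop (165,325), the arm is up at (270,220), and the block is unmoved. Next I move over the block.

In the tool's units: 0.18 m is 0.3, 0.13 m is 0.2167, 0.004 rad is 0.0013.

>>> steer_hand([
  {"d":[0.0667, 0, 0], "rz":0.0013, "aperture":1},
  {"d":[0.1333, 0, 0.0333], "rz":0.0013, "aperture":1},
  {"d":[0.1833, 0, 0.0833], "rz":0.0013, "aperture":1},
  {"d":[0.2167, 0, 0.1333], "rz":0.0013, "aperture":1},
  {"d":[0.226, 0, 0.1833], "rz":0.0013, "aperture":1},
  {"d":[0.226, 0, 0.2333], "rz":0.0013, "aperture":1},
  {"d":[0.226, 0, 0.2667], "rz":0.0013, "aperture":1},
  {"d":[0.226, 0, 0.2917], "rz":0.0013, "aperture":1},
  {"d":[0.226, 0, 0.3], "rz":0.0013, "aperture":1},
  {"d":[0.226, 0, 0.3], "rz":0.0013, "aperture":1},
])

```text
t: 8.85
ee_pos: [0.4698, -0.1766, 0.0987]
ee_rot: [-0.125, -3.136, -0.002]
contact_force: [-0.1, 0.2, -1.0]
grip_width: 1.003
finger_force: 0.0
```

Run:
```python
from h import *
s=arm.observe();im=arm.read_camera('side');print(s['ee_pos'],s['ee_rot'],s['grip_width'])
M=R.from_rotvec(s['ee_rot']).as_matrix()
for y in(-.05,.05):
  for z in(-.034,0): print(y,z,proj('side',s['ee_pos']+M@[0,y,z]))
cv2.imwrite('pics/w7.png',im[130:280,300:450].repeat(4,0).repeat(4,1))
```

```text
[ 0.4698 -0.1766  0.0987] [-0.1249 -3.1361 -0.0023] 1.003411339361103
-0.05 -0.034 [371.9076 194.6884]
-0.05 0 [371.264  206.8016]
0.05 -0.034 [370.6001 214.2719]
0.05 0 [369.9272 227.0257]
```

View pics/w7.png

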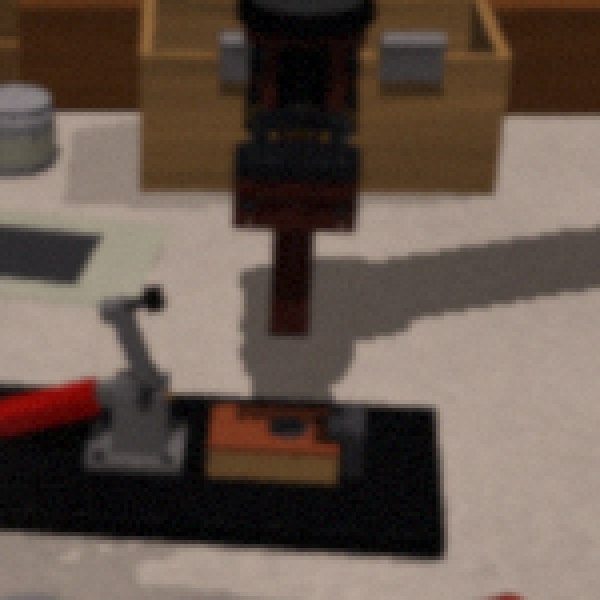

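The fingertip is at crop (290,333), which puts the tips about 37 mm above the nominal TCP when open too. I descend with that correction, watching the force.

In the tool's units: 0.098 m is 0.1633, 0.09 m is 0.15.

>>> steer_hand([
  {"d":[0, 0.0008, 0.0333], "aperture":1},
  {"d":[0, 0.0008, 0.075], "aperture":1},
  {"d":[0, 0.0008, 0.1083], "aperture":1},
  {"d":[0, 0.0008, 0.1333], "aperture":1},
  {"d":[0, 0.0008, 0.15], "aperture":1},
  {"d":[0, 0.0008, 0.1633], "aperture":1},
  {"d":[0, 0.0008, 0.1633], "aperture":1},
])

```text
t: 9.6
ee_pos: [0.471, -0.1765, 0.002]
ee_rot: [-0.125, -3.139, -0.0]
contact_force: [-0.5, 1.0, -0.4]
grip_width: 0.998
finger_force: 0.0
```

>>> steer_hand([
  {"d":[0, 0, 0.0067], "aperture":1},
  {"d":[0, 0, 0.0133], "aperture":1},
  {"d":[0, 0, 0.02], "aperture":1},
  {"d":[0, 0, 0.02], "aperture":1},
])

```text
t: 10.0
ee_pos: [0.471, -0.1766, -0.01]
ee_rot: [-0.125, -3.139, -0.0]
contact_force: [-0.3, -0.8, 0.0]
grip_width: 0.999
finger_force: 0.0
```

In the tool's units: 0.003 m is 0.005.

>>> steer_hand([
  {"d":[0, 0, 0.005], "aperture":1},
  {"d":[0, 0, 0.005], "aperture":0.8},
  {"d":[0, 0, 0.005], "aperture":0.6},
  {"d":[0, 0, 0.005], "aperture":0.5},
  {"d":[0, 0, 0.005], "aperture":0.5},
  {"d":[0, 0, 0.005], "aperture":0.5},
  {"d":[0, 0, 0.005], "aperture":0.5},
  {"d":[0, 0, 0.005], "aperture":0.5},
], grip_n=25)

```text
t: 10.8
ee_pos: [0.4712, -0.1768, -0.0126]
ee_rot: [0.126, 3.139, -0.0]
contact_force: [-0.2, -0.2, 0.8]
grip_width: 0.564
finger_force: 25.0
```

>>> steer_hand([
  {"aperture":0.4},
  {"aperture":0.4},
  {"aperture":0.4},
  {"aperture":0.4},
  {"aperture":0.4},
])

```text
t: 11.3
ee_pos: [0.4712, -0.1768, -0.0126]
ee_rot: [0.126, 3.139, -0.0]
contact_force: [-0.3, -1.9, 2.7]
grip_width: 0.565
finger_force: 25.0
```

In the tool's units: -0.013 m is -0.0217, -0.012 m is -0.02.

>>> steer_hand([
  {"d":[-0.0033, 0, 0], "aperture":0.4},
  {"d":[-0.0067, 0, 0], "aperture":0.4},
  {"d":[-0.01, 0, -0.0008], "aperture":0.4},
  {"d":[-0.0133, 0, -0.0017], "aperture":0.4},
  {"d":[-0.0167, 0, -0.0017], "aperture":0.4},
  {"d":[-0.02, 0, -0.0017], "aperture":0.4},
  {"d":[-0.0217, 0, -0.0017], "aperture":0.4},
  {"d":[-0.0217, 0, -0.0017], "aperture":0.4},
])

```text
t: 12.1
ee_pos: [0.4843, -0.1775, -0.0118]
ee_rot: [-0.125, -3.139, -0.0]
contact_force: [-0.1, -0.2, -2.9]
grip_width: 0.563
finger_force: 25.0
```

>>> steer_hand([
  {"d":[0, 0, -0.0083], "aperture":0.4},
  {"d":[0, 0, -0.0167], "aperture":0.4},
  {"d":[0, 0, -0.025], "aperture":0.4},
  {"d":[0, 0, -0.025], "aperture":0.4},
])

```text
t: 12.5
ee_pos: [0.4847, -0.1779, 0.0043]
ee_rot: [0.125, 3.138, -0.001]
contact_force: [0.1, -0.7, -1.8]
grip_width: 0.568
finger_force: 25.0
```

```bash
python3 go.py .58 .02 .20 164.8
```

```text
t 12.5 shift [-0.0794  0.2047 -0.1957] turn 0.18536010359579747
```

Units first: shifts go in shares of 0.6 m and turns go in shares of pi rad. So 0.205 m is 0.3417, -0.196 m is -0.3267, 0.185 rad is 0.0589.

>>> steer_hand([
  {"d":[0, 0, -0.0417], "aperture":0.4},
  {"d":[0, 0, -0.1], "aperture":0.4},
  {"d":[0, 0, -0.1583], "aperture":0.4},
  {"d":[0, 0.0333, -0.2167], "rz":0.0064, "aperture":0.4},
  {"d":[-0.0167, 0.0833, -0.2667], "rz":0.0191, "aperture":0.4},
  {"d":[-0.0417, 0.1333, -0.3167], "rz":0.0318, "aperture":0.4},
  {"d":[-0.0667, 0.1917, -0.3267], "rz":0.0446, "aperture":0.4},
  {"d":[-0.1, 0.25, -0.3267], "rz":0.0589, "aperture":0.4},
  {"d":[-0.125, 0.3083, -0.3267], "rz":0.0589, "aperture":0.4},
  {"d":[-0.1317, 0.3417, -0.3267], "rz":0.0589, "aperture":0.4},
])

```text
t: 13.5
ee_pos: [0.5802, 0.024, 0.1994]
ee_rot: [0.411, 3.114, 0.003]
contact_force: [1.1, -0.1, -2.1]
grip_width: 0.569
finger_force: 25.0
```

>>> steer_hand([
  {"aperture":0.4},
  {"aperture":0.4},
  {"aperture":0.4},
])

```text
t: 13.8
ee_pos: [0.5789, 0.0188, 0.1992]
ee_rot: [-0.417, -3.113, 0.002]
contact_force: [-0.0, 0.1, -2.5]
grip_width: 0.567
finger_force: 25.0
```

Run:
```python
from h import *
s=arm.observe();im=arm.read_camera("wrist");cv2.imwrite("pics/wb.png",im);np.save("wb.npy",np.r_[s["ee_pos"],s["ee_rot"]]);print(s["ee_pos"],s["ee_rot"])
for n in("wrist","top"):
    if n=="top": im=arm.read_camera("top")
    hsv=cv2.cvtColor(im,cv2.COLOR_BGR2HSV);H,S,V=[hsv[...,i] for i in range(3)]
    g=((S>120)&(H>12)&(H<30)&(V>90)).astype(np.uint8)*255
    o=[proj(n,np.r_[p,.02],s) for p in((.60,.27),(.60,.07),(.40,.27),(.40,.07))];o=np.array(o);lo=np.clip(o.min(0).astype(int),0,None);hi=o.max(0).astype(int)
    print(n,lo,hi);m=np.zeros_like(g);m[lo[1]:hi[1],lo[0]:hi[0]]=g[lo[1]:hi[1],lo[0]:hi[0]]
    k=3;m=cv2.resize(m,None,fx=1,fy=1)
    yy,xx=np.nonzero(m);w=plane(n,np.c_[xx,yy],.020,s)
    a=np.radians(-15.2);e=np.array([np.cos(a),np.sin(a)]);f=np.array([-e[1],e[0]]);X,Y=w@e,w@f
    Xm,Ym=X.max(),Y.max();print("X",X.min(),Xm,"Y",Y.min(),Ym,len(X))
    # inner edges: long stop (Y small side) for X slices, short stop (X small side) for Y slices
    for d in np.arange(.03,.14,.02):
        q=(abs(X-(Xm-d))<.006)&(Y>Ym-.03);r=(abs(Y-(Ym-d))<.006)&(X>Xm-.03)
        print(d, "long Y",Y[q].min() if q.any() else 0,Y[q].max() if q.any() else 0,"short X",X[r].min() if r.any() else 0,X[r].max() if r.any() else 0)
```

```text
[0.5789 0.0188 0.1992] [-0.4172 -3.1134  0.0018]
wrist [325   2] [539 214]
X 0.36760653850079905 0.5173840742179143 Y 0.23898428366990132 0.36030663432816845 2277
0.03 long Y 0.34693181325926825 0.35949286086603255 short X 0.5070315936549219 0.5170573866407454
0.05 long Y 0.3473048016663624 0.3598167799213264 short X 0.5070326081803872 0.516833770698082
0.07 long Y 0.3470746562493365 0.35954276647551486 short X 0.507591995517225 0.5164244607593137
0.09000000000000001 long Y 0.347043057142324 0.3594744076599032 short X 0.5072688507359636 0.5168521603329108
0.11000000000000001 long Y 0.34723277302800715 0.3598285215360922 short X 0.5069192753840976 0.5164489347323439
0.13 long Y 0.3477394493120342 0.36030663432816845 short X 0 0
top [207 239] [296 328]
X 0.36978520459828895 0.5178780245410005 Y 0.24086190668829235 0.36116279964636433 491
0.03 long Y 0.35075591190008387 0.3608469295428724 short X 0.5089203121861055 0.5177479716756119
0.05 long Y 0.3508138159553195 0.360603014079026 short X 0.5086018629625555 0.5175537820598433
0.07 long Y 0.3512110424586031 0.3606486856731308 short X 0.5088676327029756 0.5172299491511752
0.09000000000000001 long Y 0.35098667271943196 0.36102809370052247 short X 0.5086824043692735 0.5169065250394483
0.11000000000000001 long Y 0.35104400825986704 0.3610731061580128 short X 0.5083648251163088 0.5171665265926061
0.13 long Y 0.3511012029798406 0.3611180080042216 short X 0 0
```

```bash
python3 go.py .5017 .159 .01 164.8; python3 go.py .5017 .159 -.0186 164.8
```

```text
t 13.9 shift [0.1116 0.1151 0.1892] turn -0.0017004746101934032
t 13.9 shift [0.1116 0.1151 0.2178] turn -0.0017004746101934032
```

>>> steer_hand([
  {"d":[0.0417, 0.0433, 0], "aperture":0.4},
  {"d":[0.0833, 0.0867, 0], "aperture":0.4},
  {"d":[0.1333, 0.1333, 0.0333], "aperture":0.4},
  {"d":[0.1667, 0.175, 0.0833], "aperture":0.4},
  {"d":[0.186, 0.1918, 0.1417], "aperture":0.4},
  {"d":[0.186, 0.1918, 0.2], "aperture":0.4},
  {"d":[0.186, 0.1918, 0.25], "aperture":0.4},
  {"d":[0.186, 0.1918, 0.2917], "aperture":0.4},
  {"d":[0.186, 0.1918, 0.315], "aperture":0.4},
  {"d":[0.186, 0.1918, 0.315], "aperture":0.4},
])

```text
t: 14.9
ee_pos: [0.5008, 0.1596, 0.009]
ee_rot: [-0.416, -3.111, 0.002]
contact_force: [-1.2, -0.4, -2.6]
grip_width: 0.569
finger_force: 25.0
```

>>> steer_hand([
  {"d":[0, 0, 0.0083], "aperture":0.4},
  {"d":[0, 0, 0.0167], "aperture":0.4},
  {"d":[0, 0, 0.0233], "aperture":0.4},
  {"d":[0, 0, 0.03], "aperture":0.4},
  {"d":[0, 0, 0.035], "aperture":0.4},
  {"d":[0, 0, 0.0383], "aperture":0.4},
  {"d":[0, 0, 0.04], "aperture":0.4},
  {"d":[0, 0, 0.04], "aperture":0.4},
])

```text
t: 15.7
ee_pos: [0.5016, 0.1608, -0.0138]
ee_rot: [-0.415, -3.114, 0.0]
contact_force: [0.0, -0.8, -1.7]
grip_width: 0.565
finger_force: 25.0
```

```bash
python3 go.py .5017 .159 -.0186 164.8
```

```text
t 15.7 shift [-0.0006 -0.0017  0.0048] turn 0.0006160563410926301
```

In the tool's units: 0.003 m is 0.005, 0.002 m is 0.0033.

>>> steer_hand([
  {"d":[0, 0, 0.0017], "aperture":0.4},
  {"d":[0, 0, 0.0033], "aperture":0.4},
  {"d":[0, 0, 0.005], "aperture":0.4},
  {"d":[0, 0, 0.005], "aperture":0.4},
])

```text
t: 16.1
ee_pos: [0.5016, 0.1607, -0.0168]
ee_rot: [-0.415, -3.114, 0.0]
contact_force: [-0.5, -1.1, -2.4]
grip_width: 0.567
finger_force: 25.0
```

>>> steer_hand([
  {"d":[0, 0, 0.0017], "aperture":0.4},
  {"d":[0, 0, 0.0025], "aperture":0.4},
  {"d":[0, 0, 0.0033], "aperture":0.4},
  {"d":[0, 0, 0.0033], "aperture":0.4},
])

```text
t: 16.5
ee_pos: [0.5017, 0.1607, -0.0186]
ee_rot: [0.415, 3.114, -0.0]
contact_force: [-0.4, -1.4, -0.3]
grip_width: 0.562
finger_force: 25.0
```

In the tool's units: 0.001 m is 0.0017, 0.0005 m is 0.0008.

>>> steer_hand([
  {"d":[0, 0, 0.0008], "aperture":0.4},
  {"d":[0, 0, 0.0017], "aperture":0.4},
  {"d":[0, 0, 0.0017], "aperture":0.4},
])

```text
t: 16.8
ee_pos: [0.5017, 0.1607, -0.0186]
ee_rot: [0.415, 3.113, -0.001]
contact_force: [-4.9, -2.0, 13.3]
grip_width: 0.567
finger_force: 25.0
```

>>> steer_hand([
  {"aperture":0.62},
  {"aperture":0.7},
  {"aperture":0.7},
  {"aperture":0.7},
  {"d":[0, 0, -0.005], "aperture":0.7},
  {"d":[0, 0, -0.01], "aperture":0.7},
  {"d":[0, 0, -0.01], "aperture":0.7},
])

```text
t: 17.5
ee_pos: [0.502, 0.1609, -0.0132]
ee_rot: [0.415, 3.113, 0.001]
contact_force: [-0.2, -0.4, 0.7]
grip_width: 0.701
finger_force: 0.0
```

>>> steer_hand([
  {"aperture":0.62},
  {"aperture":0.56},
  {"aperture":0.5},
  {"aperture":0.45},
  {"aperture":0.45},
  {"aperture":0.45},
], grip_n=15)

```text
t: 18.1
ee_pos: [0.5017, 0.1607, -0.0137]
ee_rot: [0.415, 3.114, -0.0]
contact_force: [0.2, -1.1, 0.2]
grip_width: 0.569
finger_force: 15.0
```

In the tool's units: -0.0035 m is -0.0058, -0.002 m is -0.0033.

>>> steer_hand([
  {"aperture":0.64},
  {"aperture":0.64},
  {"d":[0, 0, -0.0033], "aperture":0.64},
  {"d":[0, 0, -0.0058], "aperture":0.64},
  {"d":[0, 0, -0.0058], "aperture":0.64},
  {"d":[0, 0, -0.0058], "aperture":0.5},
  {"d":[0, 0, -0.0058], "aperture":0.45},
  {"d":[0, 0, -0.0058], "aperture":0.45},
  {"d":[0, 0, -0.0058], "aperture":0.45},
  {"d":[0, 0, -0.0058], "aperture":0.45},
], grip_n=15)

```text
t: 19.1
ee_pos: [0.5017, 0.1607, -0.0101]
ee_rot: [0.415, 3.114, -0.0]
contact_force: [-0.3, -0.4, 2.0]
grip_width: 0.566
finger_force: 15.0
```

Run:
```python
from h import *
s=arm.observe()
im=arm.read_camera('top');h=cv2.cvtColor(im,cv2.COLOR_BGR2HSV)
o=proj('top',np.r_[.5065,.16,.035]).astype(int);print(o,s['ee_pos'])
e=np.array([.965,-.2622]);f=np.array([.2622,.965]);w=s['ee_pos'][:2];print("tcp X,Y",w@e,w@f)
```

```text
[256 280] [ 0.5017  0.1607 -0.0101]
tcp X,Y 0.44200775853190083 0.2865751342784565
```

In the tool's units: 0.03 m is 0.05, 0.028 m is 0.0467.

>>> steer_hand([
  {"d":[0, 0, -0.0033], "aperture":0.45},
  {"d":[-0.005, 0.01, -0.005], "aperture":0.45},
  {"d":[-0.01, 0.0233, -0.005], "aperture":0.45},
  {"d":[-0.0167, 0.0367, -0.005], "aperture":0.45},
  {"d":[-0.0217, 0.0467, -0.005], "aperture":0.45},
  {"d":[-0.0233, 0.05, -0.005], "aperture":0.45},
  {"d":[-0.0233, 0.05, -0.0017], "aperture":0.45},
  {"d":[-0.0233, 0.05, 0], "aperture":0.45},
  {"d":[-0.0233, 0.05, 0], "aperture":0.45},
])

```text
t: 20.05
ee_pos: [0.5228, 0.186, -0.0101]
ee_rot: [0.415, 3.114, 0.0]
contact_force: [-0.2, 0.4, -0.7]
grip_width: 0.569
finger_force: 15.0
```

>>> steer_hand([
  {"d":[0, 0.0033, 0], "aperture":0.45},
  {"d":[0, 0.0067, 0], "aperture":0.45},
  {"d":[0, 0.0083, 0], "aperture":0.45},
  {"d":[0, 0.01, 0], "aperture":0.45},
  {"d":[0, 0.01, 0], "aperture":0.45},
])

```text
t: 20.55
ee_pos: [0.5248, 0.1918, -0.0101]
ee_rot: [0.415, 3.114, -0.0]
contact_force: [-0.3, -2.4, 2.3]
grip_width: 0.566
finger_force: 15.0
```

In the tool's units: 0.0015 m is 0.0025, 0.001 m is 0.0017.

>>> steer_hand([
  {"d":[0, 0.0017, 0], "aperture":0.45},
  {"d":[0, 0.0025, 0], "aperture":0.45},
  {"d":[0, 0.0025, 0], "aperture":0.45},
])

```text
t: 20.85
ee_pos: [0.5251, 0.1933, -0.0101]
ee_rot: [0.415, 3.114, -0.0]
contact_force: [-0.6, -3.9, 3.8]
grip_width: 0.566
finger_force: 15.0
```

>>> steer_hand([
  {"d":[0, 0.0017, 0], "aperture":0.45},
  {"d":[0, 0.0017, 0], "aperture":0.45},
])

```text
t: 21.05
ee_pos: [0.5253, 0.1941, -0.0101]
ee_rot: [0.415, 3.114, -0.0]
contact_force: [-0.6, -3.6, 5.1]
grip_width: 0.565
finger_force: 15.0
```

>>> steer_hand([
  {"d":[0, 0.0017, 0], "aperture":0.45},
  {"d":[0, 0.0017, 0], "aperture":0.45},
])

```text
t: 21.25
ee_pos: [0.5254, 0.1941, -0.0101]
ee_rot: [-0.416, -3.114, 0.003]
contact_force: [-1.6, -7.5, 7.8]
grip_width: 0.569
finger_force: 15.0
```

In the tool's units: -0.0045 m is -0.0075, -0.004 m is -0.0067.

>>> steer_hand([
  {"d":[-0.0017, -0.0008, 0], "aperture":0.45},
  {"d":[-0.0033, -0.0008, 0], "aperture":0.45},
  {"d":[-0.005, -0.0008, 0], "aperture":0.45},
  {"d":[-0.0067, -0.0008, 0], "aperture":0.45},
  {"d":[-0.0075, -0.0008, 0], "aperture":0.45},
  {"d":[-0.0075, -0.0008, 0], "aperture":0.45},
])

```text
t: 21.85
ee_pos: [0.5254, 0.1941, -0.0103]
ee_rot: [-0.412, -3.108, 0.003]
contact_force: [-14.0, -3.6, 15.4]
grip_width: 0.562
finger_force: 15.0
```

>>> steer_hand([
  {"d":[-0.0017, 0, 0], "aperture":0.45},
  {"d":[-0.0017, 0, 0], "aperture":0.45},
])

```text
t: 22.05
ee_pos: [0.5258, 0.1939, -0.0104]
ee_rot: [-0.411, -3.108, 0.004]
contact_force: [-15.4, -2.5, 15.7]
grip_width: 0.569
finger_force: 15.0
```

>>> steer_hand([
  {"d":[-0.0017, 0, 0], "aperture":0.45},
  {"d":[-0.0017, 0, 0], "aperture":0.45},
])

```text
t: 22.25
ee_pos: [0.5266, 0.1937, -0.0105]
ee_rot: [-0.411, -3.107, 0.004]
contact_force: [-15.2, -3.5, 16.4]
grip_width: 0.566
finger_force: 15.0
```

In the tool's units: -0.16 m is -0.2667, -0.12 m is -0.2.

>>> steer_hand([
  {"d":[0.005, 0, 0], "aperture":0.45},
  {"d":[0.0083, 0, 0], "aperture":0.45},
  {"d":[0.0083, 0, 0], "aperture":0.6},
  {"d":[0.0083, 0, 0], "aperture":0.66},
  {"d":[0.0083, 0, 0], "aperture":0.66},
  {"d":[0.0083, 0, -0.0333], "aperture":0.66},
  {"d":[0.0083, 0, -0.0833], "aperture":0.7},
  {"d":[0.0667, 0, -0.1333], "aperture":0.8},
  {"d":[0.1333, -0.0333, -0.2], "aperture":0.8},
  {"d":[0.1667, -0.0667, -0.2667], "aperture":0.8},
])

```text
t: 23.25
ee_pos: [0.4266, 0.1841, 0.1433]
ee_rot: [-0.41, -3.113, -0.0]
contact_force: [1.1, -0.6, 0.9]
grip_width: 0.798
finger_force: 0.0
```

>>> steer_hand([
  {"d":[0, -0.0333, -0.05], "aperture":0.8},
  {"d":[0, -0.0833, -0.0833], "aperture":0.8},
  {"d":[0, -0.1333, -0.0833], "aperture":0.8},
  {"d":[0, -0.1333, -0.0833], "aperture":0.8},
  {"d":[0, -0.1333, -0.0833], "aperture":0.8},
])

```text
t: 23.75
ee_pos: [0.4087, 0.1055, 0.1933]
ee_rot: [0.417, 3.113, 0.0]
contact_force: [0.3, 0.1, 0.3]
grip_width: 0.798
finger_force: 0.0
```

Run:
```python
from h import *
im=arm.read_camera('top');s=arm.observe();wi=arm.read_camera('wrist')
cv2.imwrite('pics/t9.png',im);cv2.imwrite('pics/w9.png',wi)
o=np.hstack([cv2.resize(im[220:340,195:315],None,fx=3.33,fy=3.33),cv2.resize(wi[:300,200:600],(400,400))[:, :]]);cv2.imwrite('pics/v9.png',o);np.save("w9.npy",np.r_[s["ee_pos"],s["ee_rot"]])
h=cv2.cvtColor(im,cv2.COLOR_BGR2HSV);H,S,V=[h[...,i] for i in range(3)]
c=big(((H<14)&(S>100)&(V>60)).astype(np.uint8)*255,(225,245,300,320));w=plane("top",c,.035);print(rect(w))
e=np.array([.965,-.2622]);f=np.array([.2622,.965]);print((w@e).min(),(w@e).max(),(w@f).min(),(w@f).max(),rect(w)[0]@np.c_[e,f],s['ee_pos'])
```

```text
(array([0.5312, 0.193 ]), array([81.6201, 52.2664]), 164.6143798828125)
0.4212196585029568 0.5028381892824856 0.299351591189713 0.3517673035633901 [0.462  0.3255] [0.4086 0.1063 0.1931]
```

View pics/v9.png

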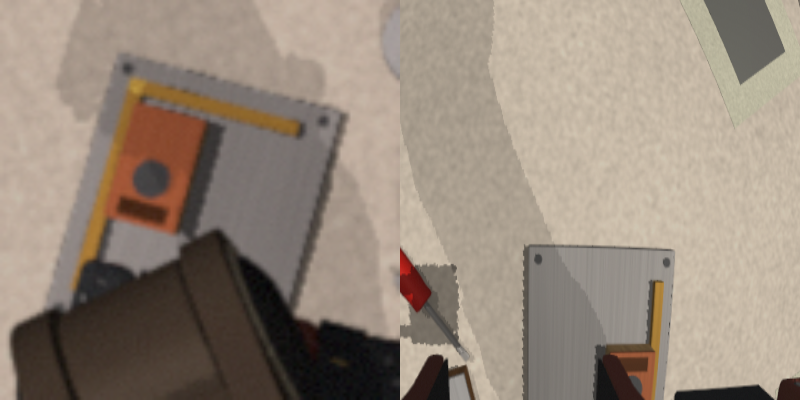

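The top crop shows the block flush along the long stop but about 5 mm short of the end stop. I'll nudge it home with shut fingers on its near end.

```bash
python3 go.py .4691 .2083 -.016 164.8
```

```text
t 23.85 shift [-0.032   0.1137  0.209 ] turn 0.0016524315556520897
```

In the tool's units: 0.19 m is 0.3167, 0.175 m is 0.2917.

>>> steer_hand([
  {"d":[-0.0167, 0.05, 0], "aperture":0.4},
  {"d":[-0.0333, 0.1, 0], "aperture":0},
  {"d":[-0.05, 0.15, 0], "aperture":0},
  {"d":[-0.0533, 0.1895, 0], "aperture":0},
  {"d":[-0.0533, 0.1895, 0.0667], "aperture":0},
  {"d":[-0.0533, 0.1895, 0.1333], "aperture":0},
  {"d":[-0.0533, 0.1895, 0.2], "aperture":0},
  {"d":[-0.0533, 0.1895, 0.25], "aperture":0},
  {"d":[-0.0533, 0.1895, 0.2917], "aperture":0},
  {"d":[-0.0533, 0.1895, 0.3167], "aperture":0},
])

```text
t: 24.85
ee_pos: [0.4674, 0.2081, 0.0004]
ee_rot: [-0.411, -3.111, 0.001]
contact_force: [-1.0, -0.1, -0.6]
grip_width: 0.002
finger_force: 0.0
```

>>> steer_hand([
  {"d":[0, 0, 0.01], "aperture":0},
  {"d":[0, 0, 0.02], "aperture":0},
  {"d":[0, 0, 0.0267], "aperture":0},
  {"d":[0, 0, 0.03], "aperture":0},
  {"d":[0, 0, 0.03], "aperture":0},
])

```text
t: 25.35
ee_pos: [0.4694, 0.207, -0.0146]
ee_rot: [0.415, 3.113, 0.0]
contact_force: [0.1, -0.2, -0.3]
grip_width: 0.008
finger_force: 0.0
```

```bash
python3 go.py .4691 .2083 -.016 164.8
```

```text
t 25.35 shift [0.0006 0.0011 0.0014] turn 0.00034728842660758374
```

In the tool's units: -0.011 m is -0.0183, -0.009 m is -0.015.

>>> steer_hand([
  {"d":[-0.005, 0, 0], "aperture":0},
  {"d":[-0.01, 0, 0], "aperture":0},
  {"d":[-0.015, 0, 0], "aperture":0},
  {"d":[-0.0183, 0, 0], "aperture":0},
  {"d":[-0.0183, 0, 0], "aperture":0},
])

```text
t: 25.85
ee_pos: [0.4799, 0.204, -0.015]
ee_rot: [0.415, 3.114, 0.0]
contact_force: [0.3, 0.6, 0.3]
grip_width: 0.005
finger_force: 0.0
```

>>> steer_hand([
  {"d":[-0.0017, 0, 0], "aperture":0},
  {"d":[-0.0033, 0, 0], "aperture":0},
  {"d":[-0.005, 0, 0], "aperture":0},
  {"d":[-0.005, 0, 0], "aperture":0},
])

```text
t: 26.25
ee_pos: [0.4825, 0.2033, -0.0151]
ee_rot: [-0.415, -3.114, 0.0]
contact_force: [-2.7, 0.0, 1.4]
grip_width: 0.009
finger_force: 1.2
```

>>> steer_hand([
  {"d":[-0.0017, 0, 0], "aperture":0},
  {"d":[-0.0033, 0, 0], "aperture":0},
  {"d":[-0.0033, 0, 0], "aperture":0},
])

```text
t: 26.55
ee_pos: [0.4848, 0.2026, -0.0151]
ee_rot: [0.415, 3.114, -0.0]
contact_force: [-1.5, 0.4, -0.0]
grip_width: 0.005
finger_force: 0.6
```

Contact is made and the block is sliding at about 2 N. I'll creep until it stops.

In the tool's units: -0.0015 m is -0.0025, -0.001 m is -0.0017.

>>> steer_hand([
  {"d":[-0.0017, 0, 0], "aperture":0},
  {"d":[-0.0025, 0, 0], "aperture":0},
  {"d":[-0.0025, 0, 0], "aperture":0},
])

```text
t: 26.85
ee_pos: [0.4856, 0.2024, -0.015]
ee_rot: [-0.414, -3.114, 0.0]
contact_force: [-3.4, 0.3, 1.4]
grip_width: 0.005
finger_force: 1.8
```

>>> steer_hand([
  {"d":[-0.0017, 0, 0], "aperture":0},
  {"d":[-0.0025, 0, 0], "aperture":0},
  {"d":[-0.0025, 0, 0], "aperture":0},
])

```text
t: 27.15
ee_pos: [0.4855, 0.2024, -0.0151]
ee_rot: [-0.413, -3.112, 0.001]
contact_force: [-7.6, 1.1, 4.6]
grip_width: 0.003
finger_force: 4.2
```

>>> steer_hand([
  {"d":[-0.0017, 0, 0], "aperture":0},
  {"d":[-0.0017, 0, 0], "aperture":0},
])

```text
t: 27.35
ee_pos: [0.4855, 0.2024, -0.0151]
ee_rot: [-0.412, -3.111, 0.002]
contact_force: [-11.3, 1.0, 8.9]
grip_width: 0.002
finger_force: 5.8
```

In the tool's units: -0.08 m is -0.1333, 0.004 m is 0.0067.

>>> steer_hand([
  {"d":[0.0067, 0, 0], "aperture":0},
  {"d":[0.0233, 0, 0], "aperture":0},
  {"d":[0.0233, 0, -0.0333], "aperture":0},
  {"d":[0.0233, 0, -0.0833], "aperture":0},
  {"d":[0.0233, 0, -0.1167], "aperture":0},
  {"d":[0.0233, -0.0333, -0.1333], "aperture":0},
  {"d":[0.0233, -0.0833, -0.1333], "aperture":0},
  {"d":[0.0233, -0.0833, -0.1333], "aperture":0},
])

```text
t: 28.15
ee_pos: [0.4613, 0.1532, 0.065]
ee_rot: [0.42, 3.113, -0.005]
contact_force: [-0.2, 0.1, 0.5]
grip_width: 0.008
finger_force: 0.0
```

```bash
python3 go.py .527 .1413 -.015 164.8
```

```text
t 28.15 shift [-0.0664  0.0062  0.08  ] turn -0.003190283145408035
```

In the tool's units: 0.08 m is 0.1333, -0.066 m is -0.11, -0.003 rad is -0.001.

>>> steer_hand([
  {"d":[-0.0333, 0, 0], "aperture":0},
  {"d":[-0.075, 0, 0], "aperture":0},
  {"d":[-0.11, 0.005, 0], "rz":-0.001, "aperture":0},
  {"d":[-0.11, 0.0083, 0.0333], "rz":-0.001, "aperture":0},
  {"d":[-0.11, 0.0083, 0.075], "rz":-0.001, "aperture":0},
  {"d":[-0.11, 0.0083, 0.1083], "rz":-0.001, "aperture":0},
  {"d":[-0.11, 0.0083, 0.1283], "rz":-0.001, "aperture":0},
  {"d":[-0.11, 0.0083, 0.1333], "rz":-0.001, "aperture":0},
  {"d":[-0.11, 0.0083, 0.1333], "rz":-0.001, "aperture":0},
])

```text
t: 29.05
ee_pos: [0.5268, 0.1451, -0.015]
ee_rot: [-0.409, -3.115, -0.0]
contact_force: [0.5, -0.0, 0.7]
grip_width: 0.005
finger_force: 0.0
```

>>> steer_hand([
  {"d":[0, 0.0067, 0], "aperture":0},
  {"d":[0, 0.0117, 0], "aperture":0},
  {"d":[0, 0.015, 0], "aperture":0},
  {"d":[0, 0.0167, 0], "aperture":0},
  {"d":[0, 0.0167, 0], "aperture":0},
])

```text
t: 29.55
ee_pos: [0.5295, 0.1546, -0.0148]
ee_rot: [0.41, 3.114, 0.0]
contact_force: [0.1, -0.3, 0.3]
grip_width: 0.006
finger_force: 0.0
```

>>> steer_hand([
  {"d":[0, 0.0017, 0], "aperture":0},
  {"d":[0, 0.0033, 0], "aperture":0},
  {"d":[0, 0.0033, 0], "aperture":0},
])

```text
t: 29.85
ee_pos: [0.5298, 0.1564, -0.015]
ee_rot: [-0.41, -3.115, -0.0]
contact_force: [0.7, -0.4, -0.6]
grip_width: 0.002
finger_force: 0.0
```

In the tool's units: 0.002 m is 0.0033, 0.001 m is 0.0017.

>>> steer_hand([
  {"d":[0, 0.0017, 0], "aperture":0},
  {"d":[0, 0.0033, 0], "aperture":0},
  {"d":[0, 0.0033, 0], "aperture":0},
])

```text
t: 30.15
ee_pos: [0.5301, 0.1574, -0.0151]
ee_rot: [-0.411, -3.114, 0.002]
contact_force: [-0.8, -2.9, 2.5]
grip_width: 0.003
finger_force: 1.7
```

>>> steer_hand([
  {"d":[0, 0.0017, 0], "aperture":0},
  {"d":[0, 0.0033, 0], "aperture":0},
  {"d":[0, 0.0033, 0], "aperture":0},
])

```text
t: 30.45
ee_pos: [0.5301, 0.1573, -0.0152]
ee_rot: [-0.412, -3.113, 0.007]
contact_force: [-5.1, -8.1, 6.6]
grip_width: 0.007
finger_force: 4.4
```

>>> steer_hand([
  {"d":[0, 0.0017, 0], "aperture":0},
  {"d":[0, 0.0025, 0], "aperture":0},
  {"d":[0, 0.0025, 0], "aperture":0},
])

```text
t: 30.75
ee_pos: [0.53, 0.1573, -0.0152]
ee_rot: [-0.413, -3.112, 0.01]
contact_force: [-5.1, -10.8, 10.1]
grip_width: 0.01
finger_force: 6.3
```

Firm against the long stop. I retreat and verify.

In the tool's units: -0.2 m is -0.3333, -0.18 m is -0.3.

>>> steer_hand([
  {"d":[0, -0.01, 0], "aperture":0},
  {"d":[0, -0.025, 0], "aperture":0},
  {"d":[0, -0.025, -0.05], "aperture":0},
  {"d":[0, -0.025, -0.1167], "aperture":0},
  {"d":[0, -0.0333, -0.1833], "aperture":0},
  {"d":[0, -0.1, -0.25], "aperture":0},
  {"d":[0, -0.1667, -0.3], "aperture":0},
  {"d":[0, -0.2333, -0.3], "aperture":0},
  {"d":[0, -0.3, -0.3], "aperture":0},
  {"d":[0, -0.3333, -0.3], "aperture":0},
])

```text
t: 31.75
ee_pos: [0.4787, -0.0354, 0.1652]
ee_rot: [0.415, 3.113, -0.002]
contact_force: [0.9, 0.8, -1.0]
grip_width: 0.006
finger_force: 0.0
```

>>> steer_hand([
  {"aperture":0},
  {"aperture":0},
])

```text
t: 31.95
ee_pos: [0.4797, -0.0313, 0.1651]
ee_rot: [0.411, 3.114, 0.001]
contact_force: [0.4, 0.2, -0.1]
grip_width: 0.004
finger_force: 0.0
```

Create fin.py:
```python
from h import *
s=arm.observe()
e=np.array([.965,-.2622]);f=np.array([.2622,.965])
for n in('top','wrist'):
    im=arm.read_camera(n);cv2.imwrite(f'pics/f_{n}.png',im)
    h=cv2.cvtColor(im,cv2.COLOR_BGR2HSV);H,S,V=[h[...,i] for i in range(3)]
    o=np.array([proj(n,np.r_[p,.03],s) for p in((.60,.25),(.60,.12),(.46,.25),(.46,.12))]);lo=np.clip(o.min(0),0,None).astype(int);hi=o.max(0).astype(int)
    c=big(((H<13)&(S>100)&(V>60)).astype(np.uint8)*255,(*lo,*hi));w=plane(n,c,.035,s);r=rect(w)
    print(n,r,"XY centre",r[0]@np.c_[e,f],"t",s['t'],s['ee_pos'])
    g=((S>120)&(H>13)&(H<30)&(V>90)).astype(np.uint8)*255;m=g*0;m[lo[1]-10:hi[1]+10,lo[0]-10:hi[0]+10]=g[lo[1]-10:hi[1]+10,lo[0]-10:hi[0]+10]
    yy,xx=np.nonzero(m);q=plane(n,np.c_[xx,yy],.02,s);X,Y=q@e,q@f
    k=(Y>.27)&(Y<.30)&(X>.49);print("short inner",X[k].min() if k.any() else None)
```

```bash
python3 fin.py
```

```text
top (array([0.5369, 0.1914]), array([79.7262, 51.4894]), 164.38936614990234) XY centre [0.468  0.3254] t 31.95 [ 0.4797 -0.0313  0.1651]
short inner 0.5076888999151246
wrist (array([0.5357, 0.1894]), array([80.0784, 52.0889]), 164.44905853271484) XY centre [0.4673 0.3232] t 31.95 [ 0.4797 -0.0313  0.1651]
short inner 0.5055806189475239
```

Run:
```python
from h import *
s=arm.observe();e=np.array([.965,-.2622]);f=np.array([.2622,.965])
for n in('top','wrist'):
    im=cv2.resize(cv2.imread(f'pics/f_{n}.png'),None,fx=4,fy=4,interpolation=cv2.INTER_CUBIC);h=cv2.cvtColor(im,cv2.COLOR_BGR2HSV);H,S,V=[h[...,i] for i in range(3)]
    def pts(m,z):
        yy,xx=np.nonzero(m);q=plane(n,np.c_[(xx-1.5)/4,(yy-1.5)/4],z,s);X,Y=q@e,q@f;k=(X>.35)&(X<.53)&(Y>.23)&(Y<.37);return X[k],Y[k]
    def edge(a,b,a0,a1,b0,b1,fn):
        k=(a>a0)&(a<a1)&(b>b0)&(b<b1);a,b=a[k],b[k];c=np.linspace(a0,a1,25);v=[fn(b[(a>=i)&(a<j)],default=np.nan) if 0 else (fn(b[(a>=i)&(a<j)]) if ((a>=i)&(a<j)).any() else np.nan) for i,j in zip(c,c[1:])]
        m=(c[1:]+c[:-1])/2;v=np.array(v);o=~np.isnan(v);p=np.polyfit(m[o],v[o],1);return np.degrees(p[0]),np.polyval(p,m.mean())
    cX,cY=pts((H<12)&(S>100)&(V>60),.035);gX,gY=pts((H>14)&(H<30)&(S>110)&(V>80),.02)
    print(n,"copper -Y",edge(cX,cY,.435,.5,.28,.37,np.min),"copper +Y",edge(cX,cY,.435,.5,.28,.37,np.max),"gold long outer",edge(gX,gY,.38,.5,.335,.37,np.max))
    print("copper front",edge(cY,cX,.305,.345,.4,.53,np.max),"gold short outer",edge(gY,gX,.25,.345,.495,.53,np.max))
```

```text
top copper -Y (np.float64(0.40430512627315185), np.float64(0.299963752919611)) copper +Y (np.float64(-0.14282578994138392), np.float64(0.35097467357488976)) gold long outer (np.float64(-0.09504604116395625), np.float64(0.3616128136805152))
copper front (np.float64(0.7672765599351301), np.float64(0.5074677930227485)) gold short outer (np.float64(0.5021441070150628), np.float64(0.5178985608285728))
wrist copper -Y (np.float64(-0.19829932348613472), np.float64(0.2986700655952251)) copper +Y (np.float64(-0.10394194641367278), np.float64(0.3505353762168975)) gold long outer (np.float64(-0.15812295186391556), np.float64(0.36049515786848735))
copper front (np.float64(0.43703857497759413), np.float64(0.5061848106110511)) gold short outer (np.float64(0.10714854848925427), np.float64(0.5164696690902197))
```

```bash
python3 -c "
from bench import arm
print(arm.job_done())"
```

```text
the job is handed in; nothing more can be done
None
```

The clamp is thrown fully open, the block sits copper up and flush in the bed's brass corner (within about 1 mm by the cameras), the gripper is clear, and the job was handed in at about 32 s; the verdict was not returned, and I did not re-measure the other objects at the end.

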